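Pedal out the skewer rack and hold it level

TASK

Press the red-padded pedal of the eject dock down to its stop and keep it there for a moment so that the clear rack slides out from under the blue roof, then let the pedal up, take the rack by its orange grip and lift it at least 10 cm above the counter without tipping it. Finish while still holding the rack up, steady and level, with all four steel skewers lying in its slots and nothing else carrying it; leave the green peg, the black mallet head, the bottle and the half-open tray drawer as they are.

Things in the scene. Friction and masses are not known exactly. Their poses are not given: they have to be found in the camera images.
- dock: Fixed aluminium eject dock. Origin: centre of its 136 x 270 mm floor plate, at counter level; the rack stands on it at height 8 mm. The rack slides out along +y; the pedal is on the -x side. Blue roof: y -136 to -30 mm, x +-70 mm, underside 120, top 125 mm above the counter, on four thin corner posts. Guide rails at x = +-60 mm are 16 mm high. Yaw within 0.3 rad of the world's axes.
- pedal (a joint): Spring pedal hinge (rad): 0 = up, at rest; 0.40 = fully down, at its stop. The spring lifts it again when let go. It drives a black pusher that shoves the rack out by about 115 mm along the dock's +y; pressing takes about 2 to 9 N on the pad, then it meets the stop, best slowly (about 30 mm/s).
- pedal_pad (a point): Centre of the top of the red pad, 46 mm (dock x) by 52 mm (dock y), at the end of the 50 x 112 mm steel pedal. Moves with it: about 60 mm above the counter at rest, 24 mm at the stop. The hinge axis lies along the dock's x, 90 mm from this point, at dock x = -130, y = -30, z = 35 mm. At rest the pedal rises 0.2 rad from the hinge, at the stop it dips 0.2 rad.
- rack: Loose clear acrylic rack, foot 110 (x) x 130 (y) mm, 95 mm high, 0.4 kg with its skewers. Origin: centre of its underside; z up; axes as the dock's. Base 6 mm thick; six ribs along y, up to 18 mm, form four slots along y, open at both ends. It starts at dock y about -58 mm, under the roof; after the pedal it stands at dock y about +55 mm, some 20 mm clear of the roof.
- rack_grip (a point): Middle of the rack's orange grip bar, 83 mm above the rack's underside on its centre line. The bar is 16 mm wide (rack x), 50 mm long (rack y) and 25 mm high (70 to 95 mm above the underside), on an 8 mm fin; close the fingers along the rack's x. The loaded rack balances under it.
- green_peg: Bystander: standing green plastic peg, foot 38 mm across, 88 mm high. Origin: centre of its underside.
- mallet: Bystander: black hard-silicone mallet head standing on end, 53 mm across, 70 mm high. Origin: centre of its underside.
- softener: Bystander: blue bottle with white label, 52 mm across, 110 mm high. Origin: centre of its underside.
- traybox: Bystander: fixed aluminium box 140 (x) x 120 (y) x 75 mm with one tray drawer that stands half open towards its -x side. Origin: centre of its underside.
- traybox_drawer0_handle (a point): Middle of the drawer's steel bar handle, 35 mm before the drawer front.
- skewer1: Loose silver steel skewer, 9 mm thick, about 125 mm long, lying along the rack's y in one of its slots (slot centres at rack x = -41.5, -22, 22, 41.5 mm). Origin: on its axis near mid-length, 10.5 mm above the rack's underside.
- skewer2: Loose silver steel skewer, 9 mm thick, about 125 mm long, lying along the rack's y in one of its slots (slot centres at rack x = -41.5, -22, 22, 41.5 mm). Origin: on its axis near mid-length, 10.5 mm above the rack's underside.
- skewer3: Loose silver steel skewer, 9 mm thick, about 125 mm long, lying along the rack's y in one of its slots (slot centres at rack x = -41.5, -22, 22, 41.5 mm). Origin: on its axis near mid-length, 10.5 mm above the rack's underside.
- skewer4: Loose silver steel skewer, 9 mm thick, about 125 mm long, lying along the rack's y in one of its slots (slot centres at rack x = -41.5, -22, 22, 41.5 mm). Origin: on its axis near mid-length, 10.5 mm above the rack's underside.
Not all that is in view belongs to the job. Leave any pink or turquoise look-alike of the skewer2 alone.

How it is judged:
By the outcome, as a careful person would: the job done as asked, in the order asked, and still so for the second after the job is handed in, while the arm keeps its last pose, push and grip.
It also fails if it takes over 48 s, if anything falls off the work surface, if the arm or the gripper's body presses on something with over 40 N, if the wrist force passes 120 N, or if a joint passes its speed limit or range.

ROBOT

A 6-joint arm with a two-finger parallel gripper is mounted at the origin on the work surface. World frame = base frame: x ahead of the robot, y to its left, z up, the work surface at z = 0. Lengths are in m, angles in rad, forces in N, time in s.
With the tool pointing down it reaches from about 0.25 to 0.725 m from the base axis. Payload 9.7 kg.
Tool frame: the origin (TCP) lies midway between the tips of the shut fingers; the grasp point (between the pads) lies 19 mm behind it; z points along the fingers, y is the direction in which the jaws open and shut (so a half turn about z gives the same grasp; the last joint's range is limited). The gripper opens to 85 mm and grips with 20 to 120 N. Pads are 22 mm wide; open, the fingers measure 114 mm over their backs; the gripper's body (76 mm by 85 mm) begins 54 mm behind the grasp point. The pads swing forward as they close: fully open they stand 13 mm farther back than shut.
Start: joints at [-1.26, 0.087, 0.176, 1.66, 0, 1.571], TCP at [0.168, -0.524, 0.231] pointing down, gripper open.
Joint ranges: [-3.13, 3.13], [-0.85, 1.81], [-1.15, 1.24], [-2.2, 2.28], [-1.44, 1.52], [-3.14, 3.14]. Speed limits (rad/s): [2.22, 2.22, 2.57, 3.14, 3.14, 3.14].

INTERFACE

Orientations are given as a 3x3 rotation matrix whose columns are the frame's x, y, z axes.
In Python, from plant import env gives the robot as it stands. The module is installed in compiled form; this text tells all that it offers.
- The arm moves only by the tool carry_out, never from a script. Its argument "deltas" is a list of rows, each a list of 5 numbers: the opening, from 0 (shut) to 1 (fully open), then the shift along the tool's x, y, z in m, then the turn about the tool's z in degrees. A call has 1 to 12 rows; each row is the pose to reach, as a shift and turn from the pose commanded when the call began, along the tool's axes at that moment; what a row does not reach only later rows make up. A row lasts 1/10 s, in which the tool goes at most 50 mm and 8.59 degrees, less where a joint would pass 70% of its speed; a pose out of reach is approached as far as the arm can. A call with a gripper value outside its range is refused whole. The fingers move at their own pace and stop on an object; "grip_force" is the grip in N (left out, the last holds). Time passes only in rows, so rows that repeat a pose let the fingers close. It gives the time, the measured TCP pose, the force and the opening at its end, in the units of the state.
- env.read_state(): the state, without advancing time (a new reading comes with each control period).
- env.capture(name): name is "scene" or "side" or "wrist"; returns the picture (420x560x3 uint8, red, green, blue); there is no depth.
- env.get_calibration(name): a dict with "fx", "fy", "cx", "cy" (pixels), "xyz" and "rotation" of the camera in the world; the wrist camera has in their place "hand_eye" (4x4, takes a point from camera to tool coordinates, whose origin is the TCP and whose axes are the flange's). Camera axes: x right, y up, looking along -z (the intrinsics and any distortion apply to the point x, -y, -z); pixel columns grow to the right and rows downward; lengths in m; the calibration is good to about 2 mm. A picture is of the moment at which its call begins: read the wrist's pose just before it. get_calibration takes no time and is no camera call.
- env.finish_job(): hands the job in, once; it reports no verdict.
Trained networks look in the newest picture that a camera, given by its name, has taken for a name from the list of things; names that differ only in an ending like _2 or _b are one class to them, and where a whole thing is asked for, a point or a joint stands for the part that bears it (a point fixed in the world has none). Each returns a list of dicts, best first, with "p" (0 to 1); they miss things now and then, are a little off and sometimes report something else, mostly with a low value. They report only what shows in the picture. A call takes as long as a camera call. They do not tell look-alikes from the thing itself.
- env.find_in(query, camera): "extent" ([left, top, right, bottom] in pixels, round what is visible of it).
- env.silhouettes(query, camera): "pixels" (420x560 bool, what is visible of it) and "extent" ([left, top, right, bottom] in pixels, round what is visible of it).
- env.place_of(query, camera): "point" ([column, row] in pixels: a listed point, or the origin of a listed thing).
The state is a dict: "clock": time; "joint_positions": joint angles; "joint_vel": joint speeds; "joint_torque": joint torques, N m; "ee_pos": TCP position; "tool_rot": TCP orientation; "force": force on the tool from outside, world axes, zero at the start; "ft_torque": the same for the moment, N m; "width": opening from 0.0 (shut) to 1.0 (fully open).
Only numpy, scipy, OpenCV 4.12 (cv2) and the standard library are available. Lean on these libraries where they do the work, as an engineer would, in place of code of your own. Each camera call takes 0.05 s, during which the arm holds its last target. There are 200 camera calls.

## Working session

There is one attempt and no reset: what is moved stays moved. The work goes in short steps, Python scripts to look and compute and a tool call to move; the robot and the scene stay as the last step left them, time stands still between calls to the robot, and variables do not carry over. Pictures are saved under pics/ and viewed, about 8 in all and at most 12, crops included, and the job is handed in when it is done.

Besides the shell and the picture viewer there is one more tool, called after "Emit:" as name(argument=value, ...) on one line, values as JSON. carry_out: Moves the arm, as the interface text tells. Its arguments: {"type":"object","properties":{"deltas":{"type":"array"},"grip_force":{"type":"number"}},"required":["deltas"]}

```bash
mkdir -p pics; cat > h.py <<'E'
import numpy as np, cv2
from plant import env
def cap(n,f):
    im=env.capture(n); cv2.imwrite('pics/'+f,cv2.cvtColor(im,cv2.COLOR_RGB2BGR)); return im
def cam(n,st=None):
    c=env.get_calibration(n)
    if n=='wrist':
        st=st or env.read_state(); H=np.array(c['hand_eye']); R=np.array(st['tool_rot'])
        return c,np.array(st['ee_pos'])+R@H[:3,3],R@H[:3,:3]
    return c,np.array(c['xyz']),np.array(c['rotation'])
def ray(n,px,st=None):
    c,o,R=cam(n,st); d=R@np.array([(px[0]-c['cx'])/c['fx'],-(px[1]-c['cy'])/c['fy'],-1]); return o,d/np.linalg.norm(d)
def at_z(n,px,z,st=None):
    o,d=ray(n,px,st); return o+d*(z-o[2])/d[2]
def tri(rs):
    A=sum(np.eye(3)-np.outer(d,d) for o,d in rs); b=sum((np.eye(3)-np.outer(d,d))@o for o,d in rs)
    p=np.linalg.solve(A,b); return p,[round(1e3*np.linalg.norm(np.cross(p-o,d)),1) for o,d in rs]
def proj(n,p,st=None):
    c,o,R=cam(n,st); q=R.T@(np.array(p)-o); return np.array([c['cx']-c['fx']*q[0]/q[2],c['cy']+c['fy']*q[1]/q[2]])
E
python3 - <<'E'
from h import *
np.set_printoptions(precision=3,suppress=True)
a=cap('scene','a.png');b=cap('side','b.png')
for n in('scene','side'): print(n,{k:np.round(v,3).tolist() for k,v in env.get_calibration(n).items()})
for q in ['dock','pedal_pad','rack','rack_grip','green_peg','mallet','softener','traybox','traybox_drawer0_handle','skewer1']:
    r={n:env.place_of(q,n) for n in('scene','side')}
    print(q,{n:[(np.round(x['point']).tolist(),round(x['p'],2)) for x in r[n][:4]] for n in r}, end=' ')
    if r['scene'] and r['side']: print(*tri([ray(n,r[n][0]['point']) for n in r]))
    else: print()
print(env.read_state())
E
```

```text
scene {'fx': 545.969, 'fy': 545.969, 'cx': 271.595, 'cy': 207.805, 'xyz': [1.397, 0.073, 1.202], 'rotation': [[-0.105, -0.803, 0.587], [0.994, -0.086, 0.06], [0.003, 0.59, 0.807]]}
side {'fx': 385.349, 'fy': 385.349, 'cx': 277.916, 'cy': 209.232, 'xyz': [0.477, 0.481, 0.615], 'rotation': [[-0.978, 0.143, -0.151], [-0.208, -0.709, 0.674], [-0.011, 0.691, 0.723]]}
dock {'scene': [([265.0, 228.0], 0.75), ([246.0, 229.0], 0.45)], 'side': [([276.0, 234.0], 0.87), ([332.0, 194.0], 0.67)]} [ 0.594 -0.023  0.001] [np.float64(2.5), np.float64(2.5)]
pedal_pad {'scene': [([278.0, 175.0], 0.79)], 'side': [([347.0, 234.0], 0.73), ([222.0, 218.0], 0.17)]} [ 0.453 -0.005  0.053] [np.float64(1.2), np.float64(1.2)]
rack {'scene': [([246.0, 230.0], 0.82), ([262.0, 271.0], 0.34)], 'side': [([274.0, 214.0], 0.55)]} [ 0.61  -0.073  0.007] [np.float64(1.5), np.float64(1.5)]
rack_grip {'scene': [([243.0, 211.0], 0.97)], 'side': [([271.0, 181.0], 0.78)]} [ 0.615 -0.077  0.098] [np.float64(1.9), np.float64(1.9)]
green_peg {'scene': [([340.0, 208.0], 0.86)], 'side': [([302.0, 327.0], 0.82)]} [0.507 0.171 0.00
[... 783 characters left out ...]
188.0, 292.0], 0.48)], 'side': [([286.0, 204.0], 0.72), ([387.0, 187.0], 0.71), ([146.0, 267.0], 0.71), ([293.0, 206.0], 0.69)]} [0.688 0.027 0.017] [np.float64(140.5), np.float64(140.5)]
{'clock': 1.1, 'joint_positions': array([-1.26 ,  0.087,  0.176,  1.66 , -0.   ,  1.571]), 'joint_vel': array([-0.001,  0.001, -0.   , -0.001,  0.   , -0.001]), 'joint_torque': array([ -0.   , -52.01 ,  46.487,   0.002,  -0.   ,  -0.   ]), 'ee_pos': array([ 0.168, -0.524,  0.231]), 'tool_rot': array([[ 0.952,  0.306, -0.   ],
       [ 0.306, -0.952, -0.   ],
       [-0.   ,  0.   , -1.   ]]), 'force': array([ 0.675, -0.061,  0.4  ]), 'ft_torque': array([ 0.016, -0.047,  0.054]), 'width': 1.0004472829425304}
```

```bash
python3 -c "
import cv2,numpy as np
a=cv2.imread('pics/a.png');b=cv2.imread('pics/b.png')
cv2.imwrite('pics/ab.png',cv2.resize(np.vstack([a,b]),None,fx=.71,fy=.71,interpolation=cv2.INTER_AREA))"
```

```text
(no output)
```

View pics/a.png

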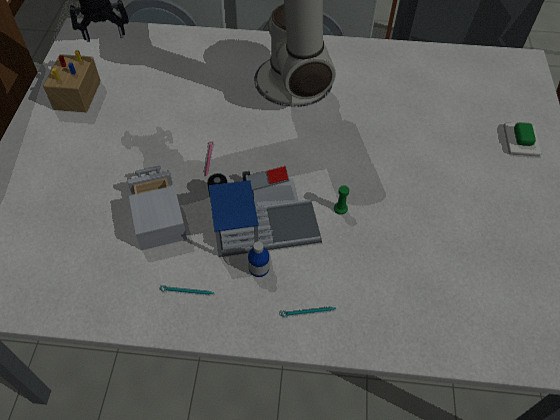

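View pics/b.png

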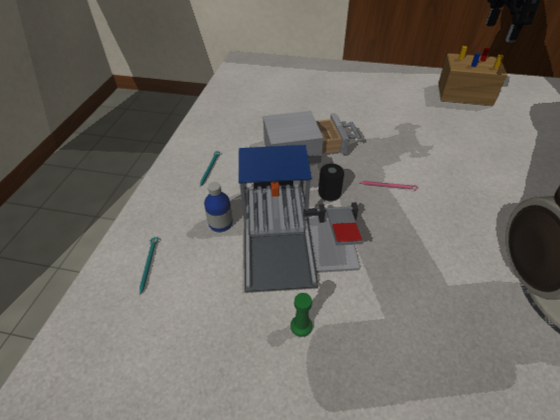

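The scene view shows the red pedal pad at (278,175), the blue roof at (233,203), the rack's front at (240,238), the dock floor at (293,223), the peg at (342,200) and the bottle at (259,262). The side view shows the pad at (347,232), the orange grip at (275,188), four silver skewers at about (255–295,205), the mallet at (330,182) and the peg at (302,315).

These could be mistaken for the skewers:
- **Pink:** scene (209,158), side (388,185)
- **Turquoise:** scene (187,291) and (308,312), side (210,168) and (149,265)

All three lie loose on the counter outside the rack, so they stay untouched. The red pad is the only red pedal. The grip is the orange bar under the roof, not the drawer handle at scene (150,171).

Next is one close crop to check this choice and read the dock corners.

```bash
python3 -c "
import cv2,numpy as np
a=cv2.imread('pics/a.png')[155:265,195:335];b=cv2.imread('pics/b.png')[140:300,225:375]
A=cv2.resize(a,None,fx=2.85,fy=2.85,interpolation=3);B=cv2.resize(b,None,fx=2.66,fy=2.66,interpolation=3)
h=max(A.shape[0],B.shape[0])
o=np.hstack([cv2.copyMakeBorder(x,0,h-x.shape[0],0,0,0) for x in(A,B)]);print(A.shape,B.shape,o.shape)
cv2.imwrite('pics/crop.png',o)"
```

```text
(314, 399, 3) (426, 399, 3) (426, 798, 3)
```

View pics/crop.png

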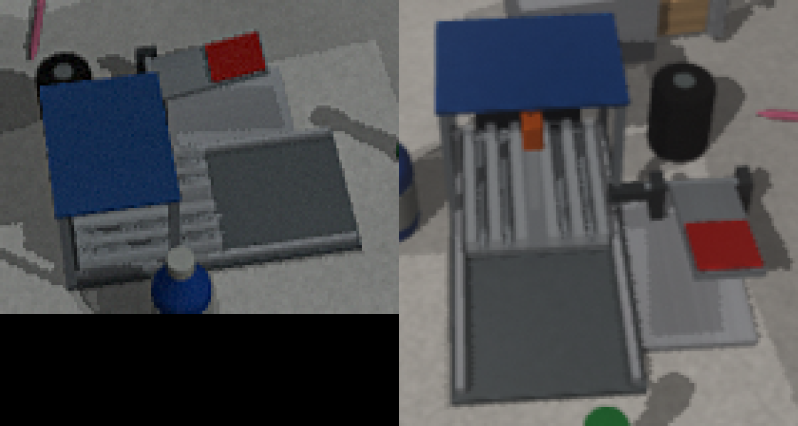

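```bash
python3 - <<'E'
from h import *
from scipy.optimize import least_squares
S=lambda x,y:('side',((x-399)/2.66+225,y/2.66+140)); C=lambda x,y:('scene',(x/2.85+195,y/2.85+155))
P=[(S(435,112),(70,-30,125)),(S(628,103),(-70,-30,125)),(S(437,18),(70,-136,125)),(S(616,12),(-70,-136,125)),
(S(453,402),(68,135,2)),(S(645,390),(-68,135,2)),(S(724,245),(-130,56.5,60)),
(C(40,88),(-70,-136,125)),(C(157,73),(-70,-30,125)),(C(180,200),(70,-30,125)),(C(57,215),(70,-136,125)),(C(361,248),(68,135,2)),(C(235,57),(-130,56.5,60))]
def W(v,p):
    c,s=np.cos(v[2]),np.sin(v[2]); x,y,z=np.array(p)/1e3; return np.array([v[0]+c*x-s*y,v[1]+s*x+c*y,z])
f=lambda v:np.concatenate([proj(n,W(v,p))-px for (n,px),p in P])
r=least_squares(f,[.6,-.02,.25],loss='soft_l1'); v=r.x
print(v, np.round(f(v).reshape(-1,2),1).tolist()); np.save('dock.npy',v)
for k,p in dict(pad=(-130,56.5,60),padstop=(-130,59.3,24),grip0=(0,-58,91),grip1=(0,55,91)).items(): print(k,W(v,p).round(4))
E
```

```text
[ 0.59304934 -0.02243824  0.27192766] [[-0.2, -0.8], [0.8, -1.1], [-0.6, 0.4], [-0.9, -0.5], [-0.9, 0.7], [0.9, 0.7], [0.3, 0.5], [-0.9, -0.5], [-0.2, -0.6], [0.1, -0.2], [-1.0, 0.7], [-0.0, 0.5], [1.5, -0.9]]
pad [ 0.4527 -0.0029  0.06  ]
padstop [ 4.519e-01 -2.000e-04  2.400e-02]
grip0 [ 0.6086 -0.0783  0.091 ]
grip1 [0.5783 0.0305 0.091 ]
```

Emit:
carry_out(deltas=[[0,0.013,-0.012,-0.001,-3],[0,0.04,-0.038,-0.003,-9],[0,0.075,-0.07,-0.005,-17],[0,0.11,-0.105,-0.008,-25],[0,0.145,-0.138,-0.01,-33],[0,0.18,-0.172,-0.012,-41],[0,0.215,-0.205,-0.015,-49],[0,0.25,-0.24,-0.018,-57],[0,0.285,-0.272,-0.02,-65],[0,0.32,-0.305,-0.022,-72],[0,0.35,-0.335,-0.025,-79],[0,0.37,-0.355,-0.025,-84]])

```text
clock: 2.3
ee_pos: [0.4123, -0.0694, 0.2568]
tool_rot: [[-0.213, 0.977, 0.001], [0.977, 0.213, 0.0], [0.0, 0.001, -1.0]]
force: [-0.0, -0.5, 0.7]
width: 0.001
```

Emit:
carry_out(deltas=[[0,0.015,0.013,0.015,-1.5],[0,0.035,0.032,0.045,-3],[0,0.052,0.048,0.08,-4],[0,0.061,0.055,0.12,-4],[0,0.061,0.055,0.155,-4],[0,0.061,0.055,0.175,-4],[0,0.061,0.055,0.18,-4],[0,0.061,0.055,0.18,-4]])

```text
clock: 3.1
ee_pos: [0.4528, -0.0012, 0.0764]
tool_rot: [[-0.273, 0.962, -0.001], [0.962, 0.273, 0.0], [0.0, -0.0, -1.0]]
force: [0.3, -0.3, 0.1]
width: 0.003
```

```bash
python3 -c "
from h import *
cap('side','c.png'); s=env.read_state(); print(s['ee_pos'],s['force'],proj('side',s['ee_pos']))
b=cv2.imread('pics/c.png')[140:300,225:425]; cv2.imwrite('pics/c2.png',cv2.resize(b,None,fx=3,fy=3,interpolation=3))"
```

```text
[ 0.45341828 -0.00136618  0.07732255] [ 0.12072927 -0.58402308  0.94945276] [348.15412055 227.0579169 ]
```

View pics/c2.png

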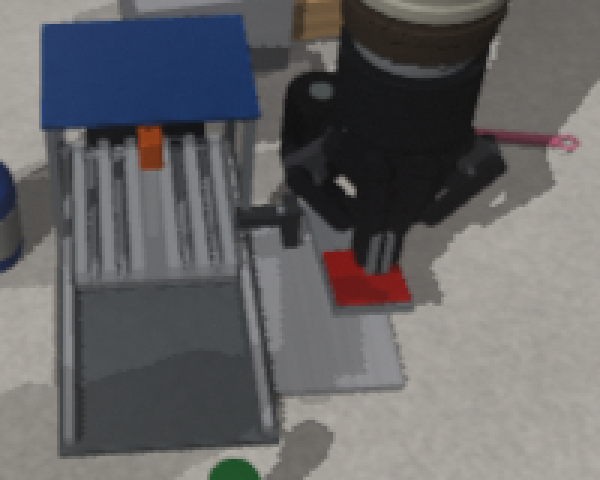

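The crop shows the shut fingers at about (375,260), just above the middle of the red pad, with the rack still under the roof. I'll press slowly.

Emit:
carry_out(deltas=[[0,0,0,0.007,0],[0,0,0,0.012,0],[0,0,0,0.015,0],[0,0,0,0.018,0],[0,0,0,0.021,0],[0,0,0,0.024,0],[0,0,0,0.027,0],[0,0,0,0.03,0],[0,0,0,0.033,0],[0,0.001,0,0.036,0],[0,0.001,0,0.039,0],[0,0.002,0,0.042,0]])

```text
clock: 4.35
ee_pos: [0.4536, 0.0002, 0.0357]
tool_rot: [[-0.272, 0.962, 0.002], [0.962, 0.272, -0.001], [-0.001, 0.002, -1.0]]
force: [-2.7, -4.4, 13.6]
width: 0.003
```

Emit:
carry_out(deltas=[[0,0,0,0.003,0],[0,0,0,0.005,0],[0,0.001,0,0.007,0],[0,0.001,0,0.009,0],[0,0.001,0,0.01,0],[0,0.001,0,0.011,0],[0,0.001,0,0.011,0],[0,0.001,0,0.011,0]])

```text
clock: 5.15
ee_pos: [0.4538, 0.0003, 0.025]
tool_rot: [[-0.272, 0.962, 0.003], [0.962, 0.272, -0.002], [-0.003, 0.003, -1.0]]
force: [-1.4, -7.4, 11.7]
width: 0.0
```

Emit:
carry_out(deltas=[[0,0,0,0.002,0],[0,0,0,0.003,0],[0,0,0,0.004,0],[0,0,0,0.004,0],[0,0,0,0.004,0],[0,0,0,0.004,0],[0,0,0,0.004,0]])

```text
clock: 5.85
ee_pos: [0.4542, 0.0001, 0.0235]
tool_rot: [[-0.271, 0.962, 0.005], [0.962, 0.271, -0.003], [-0.004, 0.004, -1.0]]
force: [-10.3, -6.2, 36.1]
width: 0.003
```

```bash
python3 -c "
from h import *
cap('side','d.png'); s=env.read_state(); print(s['ee_pos'],s['force'])
b=cv2.imread('pics/d.png')[140:300,225:425]; cv2.imwrite('pics/d2.png',cv2.resize(b,None,fx=3,fy=3,interpolation=3))"
```

```text
[4.54159132e-01 1.47291690e-04 2.34620813e-02] [-10.96628853  -6.38039508  35.27814173]
```

View pics/d2.png

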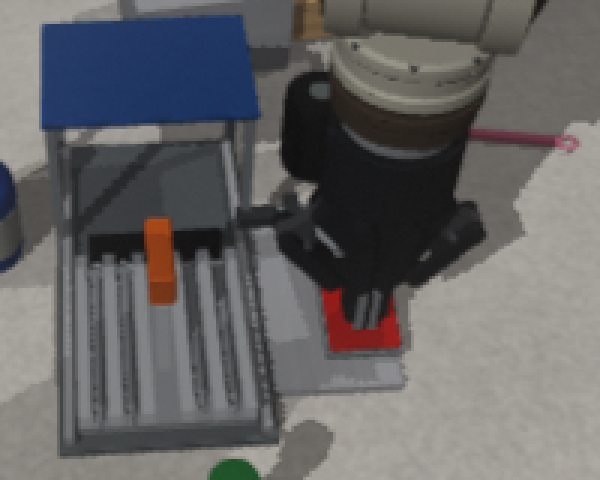

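The rack is out: the orange grip is at (160,260) in the crop, the pusher is extended, and the pedal is at its stop (36 N, z 23.5 mm). I'll hold briefly, then let the pedal up.

Emit:
carry_out(deltas=[[0,0,0,0,0],[0,0,0,0,0],[0,0,0,-0.004,0],[0,0,0,-0.01,0],[0,0,0,-0.016,0],[0,0,0,-0.022,0],[0,0,0,-0.028,0],[0,0,0,-0.034,0],[0,0,0,-0.04,0],[0,0,0,-0.05,0],[0,0,0,-0.07,0],[0,0,0,-0.1,0]])

```text
clock: 7.1
ee_pos: [0.4514, 0.0014, 0.1191]
tool_rot: [[-0.272, 0.962, -0.003], [0.962, 0.272, 0.0], [0.001, -0.003, -1.0]]
force: [0.7, -0.2, -0.1]
width: 0.001
```

Emit:
carry_out(deltas=[[0,0,0,-0.035,0],[0.3,0,0,-0.075,0],[0.6,0,0,-0.11,0],[1,0,0,-0.13,0],[1,0,0,-0.13,0],[1,0,0,-0.13,0]])

```text
clock: 7.7
ee_pos: [0.4525, 0.0014, 0.2493]
tool_rot: [[-0.272, 0.962, 0.0], [0.962, 0.272, 0.0], [0.0, 0.0, -1.0]]
force: [0.3, -0.6, -0.7]
width: 0.844
```

```bash
python3 - <<'E'
from h import *
np.set_printoptions(precision=4,suppress=True)
s=env.read_state(); R=s['tool_rot']; print(s['clock'],s['ee_pos'],R,s['joint_positions'])
cap('scene','e.png');cap('side','f.png');cap('wrist','w.png')
r={n:env.place_of('rack_grip',n) for n in('scene','side','wrist')}
print({n:[(np.round(x['point'],1).tolist(),round(x['p'],2)) for x in r[n][:2]] for n in r})
print(tri([ray(n,r[n][0]['point']) for n in('scene','side')]))
for n in r:
    if r[n]: print(n, at_z(n,r[n][0]['point'],.091,s))
# orange mask centre
for n,f in(('scene','e'),('side','f'),('wrist','w')):
    h=cv2.cvtColor(cv2.imread(f'pics/{f}.png'),cv2.COLOR_BGR2HSV)
    m=cv2.inRange(h,(6,180,60),(16,255,255)); k,l,st,ce=cv2.connectedComponentsWithStats(m); 
    for i in np.argsort(-st[1:,4])[:2]+1: print(n,st[i],ce[i])
v=np.load('dock.npy');print([proj(n,(.5783,.0305,.091),s) for n in r])
a=cv2.imread('pics/w.png');b=cv2.imread('pics/f.png')[140:300,225:375];b=cv2.resize(b,None,fx=2.5,fy=2.5,interpolation=3)
a=cv2.resize(a,None,fx=.75,fy=.75);o=np.zeros((420,800,3),np.uint8);o[:315,:420]=a;o[:400,425:800]=b;cv2.imwrite('pics/wf.png',o)
E
```

```text
7.7 [0.4525 0.0014 0.2493] [[-0.2724  0.9622  0.0002]
 [ 0.9622  0.2724  0.0001]
 [ 0.      0.0002 -1.    ]] [ 0.003  -0.1372 -0.0083  1.6995  0.0001  1.2979]
{'scene': [([287.4, 205.9], 0.95)], 'side': [([276.9, 221.2], 0.93), ([345.1, 232.0], 0.26)], 'wrist': [([408.3, 195.8], 0.79)]}
(array([0.5822, 0.0294, 0.0968]), [np.float64(1.8), np.float64(1.8)])
scene [0.5796 0.0304 0.091 ]
side [0.5825 0.0224 0.091 ]
wrist [0.5822 0.0333 0.091 ]
scene [280 200  20  11 174] [289.1839 204.7529]
scene [8 4 1 1 1] [8. 4.]
side [ 420    0  140   77 5583] [501.4752  31.6335]
side [273 213  10  28 229] [277.9301 226.2314]
wrist [ 395  171   27   50 1092] [407.7967 195.0421]
[array([287.4847, 205.4955]), array([278.2321, 224.7966]), array([403.7819, 197.3282])]
```

View pics/wf.png

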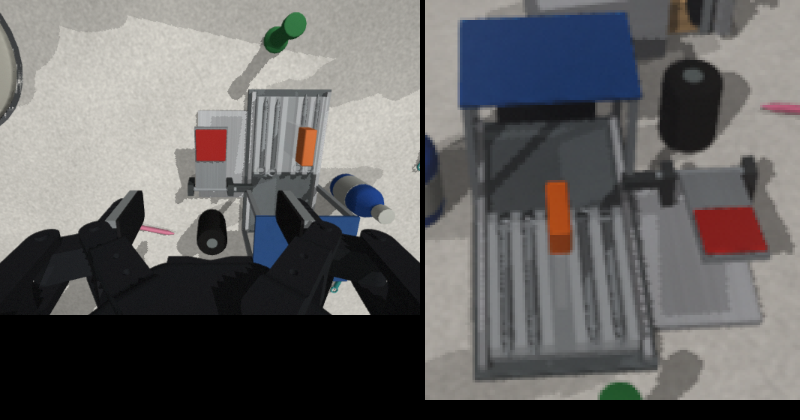

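The pedal is back up and the rack stands clear of the roof, with its grip at about (307,147) in the wrist picture and (558,217) in the side crop. I'll move above the grip.

Emit:
carry_out(deltas=[[1,-0.001,0.015,0.005,0],[1,-0.003,0.045,0.015,0],[1,-0.004,0.08,0.03,0],[1,-0.006,0.11,0.045,0],[1,-0.006,0.127,0.055,0],[1,-0.006,0.131,0.06,0],[1,-0.006,0.131,0.06,0],[1,-0.006,0.131,0.06,0]])

```text
clock: 8.8
ee_pos: [0.5795, 0.0311, 0.1899]
tool_rot: [[-0.272, 0.962, 0.0], [0.962, 0.272, -0.0], [-0.0, 0.0, -1.0]]
force: [0.3, 0.4, 0.3]
width: 1.003
```

```bash
python3 - <<'E'
from h import *
np.set_printoptions(precision=4,suppress=True)
s=env.read_state(); R=s['tool_rot']; print(s['clock'],s['ee_pos'],R)
im=cap('wrist','w2.png'); h=cv2.cvtColor(im,cv2.COLOR_RGB2HSV); m=cv2.inRange(h,(6,180,60),(16,255,255))
k,l,st,ce=cv2.connectedComponentsWithStats(m); i=np.argmax(st[1:,4])+1; print(st[i],ce[i])
r=env.place_of('rack_grip','wrist')
for x in r[:2]: print(x, at_z('wrist',x['point'],.091,s))
# brightest face = bar top z=.103
ys,xs=np.where(l==i); V=h[...,2][ys,xs]; print(np.percentile(V,[5,25,50,75,95]))
rect=cv2.minAreaRect(np.c_[xs,ys].astype(np.float32)); print(rect)
for p in cv2.boxPoints(rect): print(at_z('wrist',p,.103,s))
# predicted top corners for bar at dock (0,55)
v=np.load('dock.npy');c,q=np.cos(v[2]),np.sin(v[2])
for a,b in((-8,30),(8,30),(8,80),(-8,80)):
    a/=1e3;b/=1e3; p=proj('wrist',(v[0]+c*a-q*b,v[1]+q*a+c*b,.103),s); cv2.circle(im,tuple(int(t) for t in p.round()),2,(0,255,0),-1)
y0,x0=max(int(ce[i][1])-100,0),max(int(ce[i][0])-130,0)
cv2.imwrite('pics/w2c.png',cv2.cvtColor(cv2.resize(im[y0:y0+200,x0:x0+260],None,fx=3,fy=3),cv2.COLOR_RGB2BGR)); print(x0,y0)
E
```

```text
8.8 [0.5795 0.0311 0.1899] [[-0.2723  0.9622  0.0001]
 [ 0.9622  0.2723 -0.0001]
 [-0.0001  0.0001 -1.    ]]
[ 271  173   19   63 1127] [280.3531 204.3336]
{'point': [281.3, 205.3], 'p': 0.94} [0.5807 0.0331 0.091 ]
[157.3 202.  213.  215.  217. ]
((280.0, 204.0), (62.0, 18.0), 90.0)
[0.5649 0.0589 0.103 ]
[0.5783 0.0627 0.103 ]
[0.5927 0.0137 0.103 ]
[0.5785 0.0097 0.103 ]
150 104
```

View pics/w2c.png

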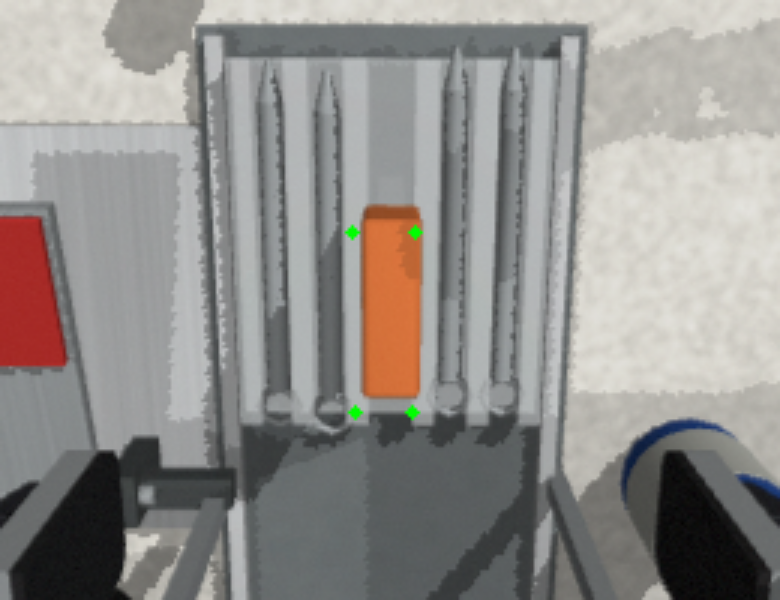

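All four skewers lie in their slots, and the bar runs along the tool's x with its centre about 3 mm toward +x. I'll descend and grip.

Emit:
carry_out(deltas=[[1,0.001,0,0.01,0],[1,0.002,0.001,0.03,0],[1,0.003,0.001,0.055,0],[1,0.003,0.001,0.08,0],[1,0.003,0.001,0.1,0],[1,0.003,0.001,0.112,0],[1,0.003,0.001,0.118,0],[1,0.003,0.001,0.12,0],[1,0.003,0.001,0.12,0],[0.5,0.003,0.001,0.12,0],[0.4,0.003,0.001,0.12,0],[0.3,0.003,0.001,0.12,0]], grip_force=50)

```text
clock: 10.1
ee_pos: [0.5805, 0.0344, 0.0698]
tool_rot: [[-0.272, 0.962, 0.001], [0.962, 0.272, 0.0], [-0.0, 0.001, -1.0]]
force: [0.5, 1.0, -0.1]
width: 0.514
```

Emit:
carry_out(deltas=[[0.25,0,0,0,0],[0.2,0,0,0,0],[0.15,0,0,0,0],[0.1,0,0,0,0],[0,0,0,0,0],[0,0,0,0,0],[0,0,0,0,0],[0,0,0,0,0]])

```text
clock: 10.9
ee_pos: [0.5801, 0.0344, 0.0694]
tool_rot: [[-0.272, 0.962, -0.0], [0.962, 0.272, -0.0], [-0.0, -0.0, -1.0]]
force: [-5.3, -2.0, 3.1]
width: 0.181
```

Emit:
carry_out(deltas=[[0,0,0,-0.002,0],[0,0,0,-0.005,0],[0,0,0,-0.009,0],[0,0,0,-0.014,0],[0,0,0,-0.02,0],[0,0,0,-0.026,0],[0,0,0,-0.033,0],[0,0,0,-0.04,0],[0,0,0,-0.047,0],[0,0,0,-0.054,0],[0,0,0,-0.06,0],[0,0,0,-0.065,0]])

```text
clock: 12.1
ee_pos: [0.5804, 0.0344, 0.1349]
tool_rot: [[-0.272, 0.962, 0.0], [0.962, 0.272, 0.0], [-0.0, 0.0, -1.0]]
force: [-0.4, 0.3, -4.1]
width: 0.182
```

Emit:
carry_out(deltas=[[0,0,0,-0.006,0],[0,0,0,-0.013,0],[0,0,0,-0.021,0],[0,0,0,-0.03,0],[0,0,0,-0.039,0],[0,0,0,-0.048,0],[0,0,0,-0.056,0],[0,0,0,-0.063,0],[0,0,0,-0.068,0],[0,0,0,-0.071,0],[0,0,0,-0.072,0],[0,0,0,-0.072,0]])

```text
clock: 13.3
ee_pos: [0.5803, 0.0344, 0.2061]
tool_rot: [[-0.272, 0.962, -0.0], [0.962, 0.272, -0.0], [0.0, -0.0, -1.0]]
force: [-0.0, 0.1, -4.3]
width: 0.176
```

Emit:
carry_out(deltas=[[0,0,0,0,0],[0,0,0,0,0],[0,0,0,0,0],[0,0,0,0,0],[0,0,0,0,0]])

```text
clock: 13.8
ee_pos: [0.5803, 0.0344, 0.2062]
tool_rot: [[-0.272, 0.962, -0.0], [0.962, 0.272, 0.0], [0.0, -0.0, -1.0]]
force: [0.2, -0.0, -4.1]
width: 0.177
```

```bash
python3 - <<'E'
from h import *
np.set_printoptions(precision=4,suppress=True)
s=env.read_state(); print(s['clock'],s['ee_pos'],s['force'],s['ft_torque'],s['width'],abs(s['joint_vel']).max())
a=cap('side','g.png');w=cap('wrist','w3.png');c=cap('scene','g2.png')
b=cv2.resize(a[100:340,170:400],(400,417));o=np.zeros((560,800,3),np.uint8);o[:417,:400]=b;o[:300,400:]=cv2.resize(w,(400,300));o[300:,400:]=cv2.resize(c[120:280,170:410],(400,260))
cv2.imwrite('pics/g3.png',cv2.cvtColor(o,cv2.COLOR_RGB2BGR))
E
```

```text
13.8 [0.5803 0.0344 0.2062] [ 0.2135 -0.0142 -4.0962] [ 0.0321  0.0049 -0.0083] 0.1767806400207965 0.0011534858077475387
```

View pics/g3.png

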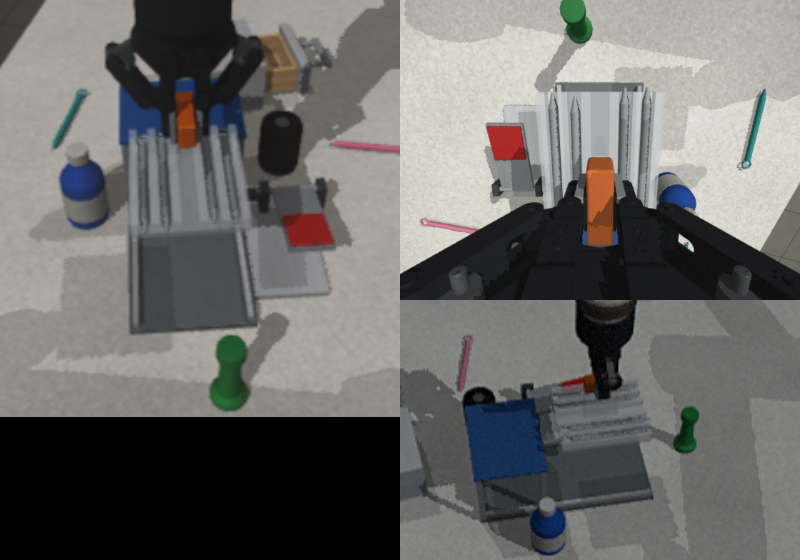

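The rack is up with all four skewers in their slots. I'll make one tilt check from the same pictures by overlaying the outline of a level rack.

```bash
python3 - <<'E'
from h import *
s=env.read_state(); R=s['tool_rot']; ex=R[:,1]; ey=R[:,0]; z0=.008+.1368
O=np.array([.5803,.0340,z0])
out=[]
for n,f,cr in(('wrist','w3.png',(70,320,120,460)),('side','g.png',(140,250,220,330))):
    im=cv2.imread('pics/'+f); k=3 if n=='wrist' else 5
    k=2.2 if n=='wrist' else 4.5
    y0,y1,x0,x1=cr; v=cv2.resize(im[y0:y1,x0:x1],None,fx=k,fy=k,interpolation=3)
    for pts,c in(([(-55,-65,0),(55,-65,0),(55,65,0),(-55,65,0)],(0,255,0)),([(-8,-25,95),(8,-25,95),(8,25,95),(-8,25,95)],(255,0,255))):
        q=np.array([(proj(n,O+ex*a/1e3+ey*b/1e3+np.array([0,0,h/1e3]),s)-[x0,y0])*k for a,b,h in pts])
        cv2.polylines(v,[q.round().astype(int)],True,c,1)
    out.append(v)
h=max(v.shape[0] for v in out); o=np.hstack([cv2.copyMakeBorder(v,0,h-v.shape[0],0,0,0) for v in out]); o=cv2.resize(o,None,fx=min(1,800/o.shape[1]),fy=min(1,800/o.shape[1])); print(o.shape); cv2.imwrite('pics/lvl.png',o)
E
```

```text
(354, 800, 3)
```

View pics/lvl.png

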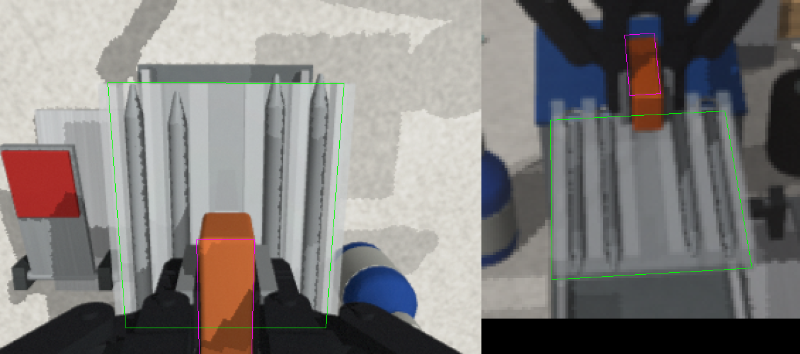

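```bash
python3 -c "
from h import *
s=env.read_state(); print(s['clock'],s['ee_pos'],s['force'],s['width']); print(env.finish_job())"
```

```text
13.95 [0.58027575 0.03439866 0.20628388] [ 0.33236232  0.54369643 -4.73284131] 0.18195619055673007
the job is handed in; nothing more can be done
None
```

The job is handed in at 13.95 s: the pedal ejected the rack, and the arm is holding it level with all four skewers in their slots. No verdict was reported.

- **Pedal:** I pressed the red pad slowly to its stop, with the tip at 23.5 mm and about 36 N. I kept it down for about 1 s. The rack slid out clear of the roof, and I let the pedal back up, which the pictures showed.
- **Lift:** I gripped the orange bar across the rack's x at 50 N and raised the rack straight up. Its underside is about 14.5 cm above the counter.
- **Last checks:**
  - The load reads about 4.1 to 4.7 N, matching the 0.4 kg loaded rack. The moment is about 0.03 N m.
  - The arm was still, with the fingers at about 15 mm on the 16 mm bar.
  - The overlay of a level rack fits the base within a few pixels in the side and wrist pictures. Near the bar the wrist overlay is somewhat further off than the side one.
- **Bystanders:** In the last pictures the peg, mallet and bottle stand as before, and the tray drawer, visible in the side view, is still half open. I judged this by eye, not by measuring. The pink and turquoise look-alikes were not touched.

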